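# Put the loose bolt away in the push-latch tray

## Task

The small grey parts unit has one tray with a plain front and a push latch. Push the front in until the latch lets go and the tray springs out, lay the loose bolt down in it (do not drop it), then push the tray back in until it latches and stays shut by itself. Press gently: the latch breaks if the tray is ever pressed with more than 20 N; leave the tape measure, the small carton and the spark plug where they are.

Things in the scene. Friction and masses are not known exactly. Their poses are not given: they have to be found in the camera images.
- unit: Grey case of the parts unit, fixed: 100 deep (x), 130 wide (y), 140 high mm, blank below, the tray in its upper half. Origin: centre of its underside, at bench height; the front faces its own -x. Push-push latch: latched, press the tray 4 mm further in and let go: it springs out. Pushed in again as deep (4 mm past its latched rest) and let go, it stays latched. The latch turns over in 0.2 s.
- tray (a joint): How far the tray is out, m, along the unit's -x. Latched it rests somewhere between 0 and 0.006 (the latch is set differently each time); let go by the latch it springs out to its stop at 0.055. A spring pushes it outward with about 3 N when shut, 0.5 N when out. The latch works at 4 mm inward of the latched rest; 5 mm inward a hard rubber buffer begins. The tray weighs 0.9 kg: go slowly.
- tray_push (a point): Middle of the push plate on the tray's front, on its outer face, 110 mm above the bench; moves with the tray; axes as the unit's; at tray value 0 it is 70 mm in front of the unit's origin. The front is a dark steel panel 126 wide, 62 high (72 to 134 mm above the bench), 10 thick mm. Slow pushing takes at most 5 N up to the buffer, which adds 4 N per mm or more: 8 N means it is reached.
- tray_floor (a point): Point on the tray's inner floor, 88 mm above the bench, 42 mm behind the outer face of the front panel, midway across; it moves with the tray. Axes as the unit's. Inside, the tray is 100 mm wide, side walls 3 mm thick, up to 114 mm above the bench; fully out, its open part reaches from 32 mm in front of this point to 33 mm behind it, where the case begins.
- bolt: Loose hex bolt, worn dull steel, lying on the bench in front of the flat organiser case: 16 x 46 x 19 mm, 0.03 kg. Origin: centre of its underside; the shank runs along its own y, z is up.
- tape_measure: Bystander: yellow pocket tape measure, 62 x 91 x 35 mm, lying on the bench in front of the unit. Origin: underside.
- bulb_box: Bystander: small blue bulb carton, 45 x 45 x 62 mm, standing near the front of the bench. Origin: centre of its underside.
- spark_plug: Bystander: used spark plug, 20 x 67 x 18 mm, lying near the front of the bench. Origin: its underside.

How it is judged:
By the outcome, as a careful person would: the job done as asked, in the order asked, and still so for the second after the job is handed in, with the robot touching nothing.
It also fails if it takes over 72 s, if anything falls off the work surface, if the arm or the gripper's body presses on something with over 40 N, if the wrist force passes 120 N, or if a joint passes its speed limit or range.

## Robot

A 6-joint arm with a two-finger parallel gripper is mounted at the origin on a cart in front of the work surface, level with it; the furniture and walls round the work are solid. World frame = base frame: x ahead of the robot, y to its left, z up, the work surface at z = 0. Lengths are in m, angles in degrees, forces in N, time in s.
With the tool pointing down it reaches from about 0.4 to 0.825 m from the base axis. Payload 7 kg.
Tool frame: the origin (TCP) lies on the centre line of the jaws, within the pads' length; the fingertips stand 19 mm ahead of it and the grasp point (between the pads) is the TCP; z points along the fingers, y is the line along which they close (so a half turn about z gives the same grasp; the last joint's range is limited). The gripper opens to 88 mm and grips with 3 to 60 N. Pads are 19 mm wide; open, the fingers measure 130 mm over their backs; the gripper's body (78 mm by 193 mm) begins 47 mm behind the grasp point.
Start: joints at [83.829, 20.546, 0.682, 0, -70.136, -16.507], TCP at [0.26, 0.623, 0.217] pointing down, gripper open.
Joint ranges: [-176.03, 176.03], [-82.01, 121.73], [-58.28, 71.71], [-173.87, 95.51], [-174.79, -0.11], [-173.66, 173.66]. Speed limits (degrees/s): [136.94, 136.94, 172.46, 180, 180, 180].

## Interface

Orientations are given as [roll, pitch, yaw] about the fixed x, y, z axes, in that order (R = Rz(yaw) Ry(pitch) Rx(roll)).
In Python, from plant import get_state, capture, close_job gives the robot as it stands.
- The arm moves only by the tool apply_moves, never from a script. Its argument "targets" is a list of rows, each a list of 7 numbers: the opening, from 0 (shut) to 1 (fully open), then the shift along the tool's x, y, z normalised to -1 to 1, where 1 is 1000 mm, then the turn, a rotation vector about the tool's x, y, z normalised to -1 to 1, where 1 is 90 degrees. In form: [[claw, tx, ty, tz, ax, ay, az], ...]. A call has 1 to 20 rows; each row shifts and turns the commanded pose from where the row before left it, along the tool's axes as they then stand; what a row does not reach is not made up. A row lasts 1/12 s, in which the tool goes at most 41.7 mm and 7.16 degrees, less where a joint would pass 70% of its speed; a pose out of reach is approached as far as the arm can. A call with a number of a shift or a turn outside -1 to 1 is refused whole. A call with a gripper value outside its range is refused whole. The fingers move at their own pace and stop on an object; "newtons" is the grip in N (left out, the last holds). Time passes only in rows, so rows that do not move let the fingers close. It gives the time, the measured TCP pose, the force, the opening and the grip force at its end, in the units of the state.
- get_state(): the state, without advancing time (a new reading comes with each control period).
- capture(name): name is "side" or "top" or "wrist"; returns a dict with "frame" (400x640x3 uint8, red, green, blue), "range_z" (400x640 float32, m along the optical axis (not along the pixel's ray), 0 where there is no reading), "camera_matrix" (3x3 intrinsics, pixels), "k1" (the pictures are not rectified: a ray, as slopes to the right and down, at radius r is drawn at 1 + k1 r^2 times it, then the intrinsics apply), "T" (4x4, takes a point from camera to world coordinates). Camera axes: x right, y down, z forward; pixel columns grow to the right and rows downward; lengths in m; the calibration is good to about 2 mm. A picture is of the moment at which its call begins.
- close_job(): hands the job in; it is judged then, once.
The state is a dict: "time_s": time; "joints": joint angles; "qd": joint speeds; "joint_torque": joint torques, N m; "tcp_pos": TCP position; "eef_rot": TCP orientation; "contact_force": force on the tool from outside, world axes, zero at the start; "moment": the same for the moment, N m; "gripper_width": finger opening in m; "gripper_force": force on a finger pad.
Only numpy, scipy, OpenCV 4.12 (cv2) and the standard library are available. Lean on these libraries where they do the work, as an engineer would, in place of code of your own. Each camera call takes 0.05 s, during which the arm holds its last target. There are 200 camera calls.

## Working session

There is one attempt and no reset: what is moved stays moved. The work goes in short steps, Python scripts to look and compute and a tool call to move; the robot and the scene stay as the last step left them, time stands still between calls to the robot, and variables do not carry over. Pictures are saved under pics/ and viewed, at most 10 in all, crops included, and the job is handed in when it is done.

Besides the shell and the picture viewer there is one more tool, called after ">>>" by a JSON object that holds its "api" and its "payload", one argument or row to a line. apply_moves: Moves the arm, as the interface text tells. Scaled input: -1 to 1 covers 1000 mm each way for a shift and 90 degrees each way for a turn. Its arguments: {"type":"object","properties":{"targets":{"type":"array","items":{"type":"array","items":{"type":"number"}}},"newtons":{"type":"number"}},"required":["targets"]}

```bash
mkdir -p pics
cat > h.py <<'E'
import numpy as np, cv2
from plant import get_state, capture, close_job
def cloud(c):
    K=c["camera_matrix"];h,w=c["range_z"].shape
    v,u=np.mgrid[0:h,0:w].astype(float)
    xd=(u-K[0,2])/K[0,0];yd=(v-K[1,2])/K[1,1];x,y=xd.copy(),yd.copy()
    for _ in range(8):
        f=1+c["k1"]*(x*x+y*y);x=xd/f;y=yd/f
    z=c["range_z"];P=np.stack([x*z,y*z,z],-1)@c["T"][:3,:3].T+c["T"][:3,3]
    P[z==0]=np.nan
    return P
def save(c,n): cv2.imwrite("pics/"+n+".png",c["frame"][:,:,::-1])
E
python3 - <<'E'
from h import *
for n in("top","side"):
    c=capture(n);save(c,n+"0");np.savez(n+"0.npz",**{k:c[k] for k in c});print(n,c["T"].round(3).tolist(),c["camera_matrix"][0,0],c["k1"])
print(get_state())
E
```

```text
top [[0.029, -0.995, 0.092, 0.312], [-0.999, -0.031, -0.024, -0.195], [0.027, -0.091, -0.996, 0.95], [0.0, 0.0, 0.0, 1.0]] 395.16252401537497 -0.056246567192878356
side [[-0.981, -0.101, 0.165, 0.236], [-0.193, 0.497, -0.846, 0.511], [0.004, -0.862, -0.507, 0.548], [0.0, 0.0, 0.0, 1.0]] 450.69205524832097 -0.016422743922815942
{'time_s': 0.1, 'joints': array([ 8.38284607e+01,  2.05886778e+01,  6.38897034e-01, -1.56863408e-02,
       -7.01364381e+01, -1.65055020e+01]), 'qd': array([-0.06288271, -0.01884512,  0.10011737,  0.02391579,  0.0663167 ,
       -0.00753978]), 'joint_torque': array([-1.48745155e-03, -5.84160519e+01,  2.93751830e+01,  7.01553449e+00,
        1.01950337e-02, -5.54504402e-05]), 'tcp_pos': array([0.26011696, 0.62237917, 0.21640668]), 'eef_rot': array([ 1.79913144e+02, -1.03581798e-02, -2.26823745e+01]), 'contact_force': array([ 0.29664758, -0.70766907, -0.38758041]), 'moment': array([-0.02508135, -0.02481   , -0.05273127]), 'gripper_force': 0.0, 'gripper_width': 0.08776706231532122}
```

View pics/top0.png

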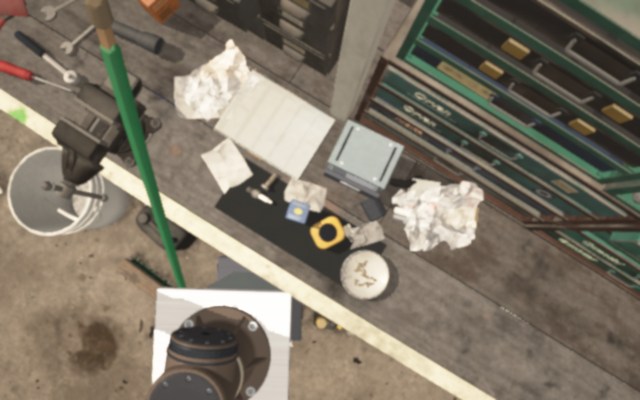

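View pics/side0.png

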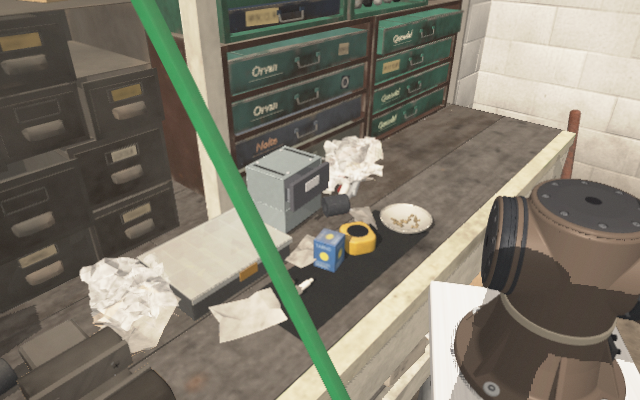

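The top view shows the unit at about (365,155), tape (327,232), carton (297,211), spark plug (260,196) and probably the bolt at (269,183). A green pole crosses on the left. Next I measure these and zoom in.

Run:
```python
from h import *
c=dict(np.load("top0.npz"));P=cloud(c);f=c["frame"]
crop=cv2.resize(f[140:260,210:410],None,fx=4,fy=4,interpolation=cv2.INTER_CUBIC);cv2.imwrite("pics/crop0.png",crop[:,:,::-1])
z=P[...,2];roi=np.zeros(z.shape,bool);roi[110:205,310:420]=1
m=(roi&(abs(z-.14)<.012)).astype(np.uint8)
n,l,s,ce=cv2.connectedComponentsWithStats(m);i=1+s[1:,4].argmax();q=P[l==i]
print("unit top z",np.median(q[:,2]),cv2.minAreaRect(q[:,:2].astype(np.float32)),len(q))
for n_,px in dict(pole=(150,185),pole2=(110,60),pole3=(178,270),bolt=(268,183),plug=(260,196),box=(297,211),tape=(318,236),front=(360,185),organ=(275,125),cup=(373,209),rag=(305,193)).items():
    print(n_,P[px[1],px[0]].round(3))
d=dict(np.load("side0.npz"));Q=cloud(d)
for n_,px in dict(front=(305,195),push=(312,184),pole=(215,140),pole2=(310,330),black=(337,205)).items(): print("side",n_,Q[px[1],px[0]].round(3))
# front plane from side view
g=Q[165:220,295:325].reshape(-1,3);g=g[np.isfinite(g).all(1)&(g[:,2]>.075)&(g[:,2]<.13)]
ce=g.mean(0);u,s_,vt=np.linalg.svd(g-ce,full_matrices=False);print("front plane",ce,vt[2],s_/len(g)**.5)
```

```text
unit top z 0.14076683243170063 ((0.46068546175956726, -0.3097195029258728), (0.1303216814994812, 0.10088891535997391), 65.84207916259766) 2946
pole [0.372 0.092 0.241]
pole2 [0.499 0.048 0.497]
pole3 [ 0.173  0.161 -0.157]
bolt [ 0.405 -0.096  0.012]
plug [ 0.373 -0.079  0.016]
box [ 0.339 -0.169  0.06 ]
tape [ 0.284 -0.218  0.037]
front [ 0.395 -0.3    0.136]
organ [ 0.536 -0.111  0.055]
cup [ 0.349 -0.342  0.047]
rag [ 0.384 -0.185  0.016]
side front [ 0.406 -0.26   0.093]
side push [ 0.397 -0.283  0.107]
side pole [0.431 0.082 0.353]
side pole2 [0.317 0.124 0.128]
side black [ 0.35  -0.328  0.035]
front plane [ 0.40423676 -0.28638246  0.10248249] [ 0.56582188 -0.02708471  0.82408253] [0.03726525 0.01638921 0.01446706]
```

View pics/crop0.png

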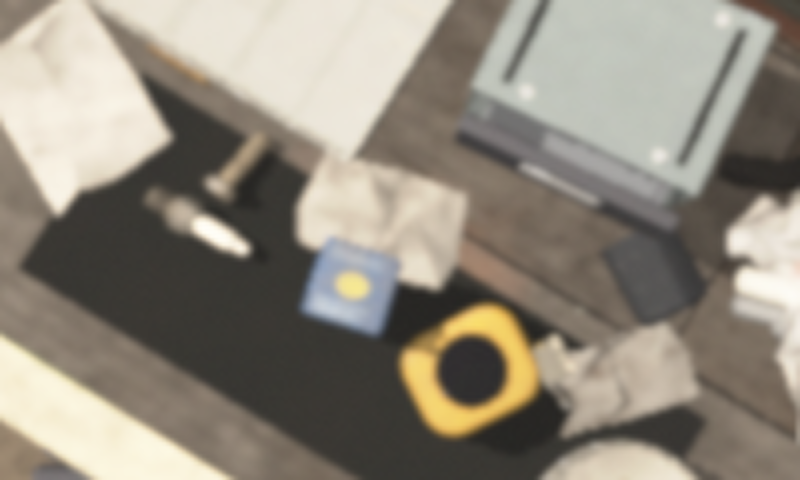

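>>> {"api": "apply_moves", "payload": {
  "targets": [
    [0,0,0.02,0,0,0,0],
    [0,0,0.0385,0,0,0,0],
    [0,0,0.0385,0,0,0,0],
    [0,0,0.0385,0,0,0,0],
    [0,0,0.0385,0,0,0,0],
    [0,0,0.0385,0,0,0,0],
    [0,0,0.0185,0,0,0,0],
    [0,0,0,-0.02,0,0,0],
    [0,0,0,-0.041,0,0,0],
    [0,0,0,-0.041,0,0,0],
    [0,0,0,-0.041,0,0,0],
    [0,0,0,-0.041,0,0,0],
    [0,0,0,-0.041,0,0,0],
    [0,0,0,-0.041,0,0,0],
    [0,0,0,-0.041,0,0,0],
    [0,0,0,-0.026,0,0,0],
    [0,0,0,0,0,0,0]
  ],
  "newtons": 20
}}

```text
time_s: 1.52
tcp_pos: [0.1719, 0.4102, 0.5556]
eef_rot: [-179.6, 0.1, -22.7]
contact_force: [-0.2, -0.5, -0.6]
gripper_width: 0.0004
gripper_force: 0.0
```

>>> {"api": "apply_moves", "payload": {
  "targets": [
    [0,0,0.035,0,0,0,0],
    [0,0,0.03,0,0,0,0],
    [0,0,0,0,0,0,0]
  ]
}}

```text
time_s: 1.77
tcp_pos: [0.1459, 0.346, 0.5522]
eef_rot: [-179.8, 0.1, -22.7]
contact_force: [0.2, 0.4, 2.6]
gripper_width: 0.0005
gripper_force: 0.0
```

```bash
cat >> h.py <<'E'
def plan(p0,yaw0,wps,step=.0405,turn=7):
    "print rows (tx ty tz az) from commanded pose through (x,y,z,yaw); shift in the old tool frame then turn"
    p=np.array(p0,float);y=yaw0
    for w in wps:
        d=np.array(w[:3])-p;dy=(w[3]-y+180)%360-180
        n=max(1,int(np.ceil(max(np.linalg.norm(d)/step,abs(dy)/turn))))
        for k in range(n):
            a=np.radians(y);e=d/n
            print([round(v,4) for v in (e[0]*np.cos(a)+e[1]*np.sin(a), e[0]*np.sin(a)-e[1]*np.cos(a), -e[2], -dy/n/90)],n if abs(dy)<1e-6 else "")
            y+=dy/n
            if abs(dy)<1e-6: break
        p=np.array(w[:3])
E
python3 - <<'E'
from h import *
s=get_state();print(s["joints"].round(1),s["tcp_pos"].round(4))
a=[np.radians(t) for t in (46,24,2,-20,-36)]
plan([.147,.350,.556],-22.7,[(.38*np.cos(t),.38*np.sin(t),.556,-22.7) for t in a]+[(.3625,-.266,.35,-24.2),(.3625,-.266,.112,-24.2)])
E
```

```text
[  97.9  -11.3    7.7    0.  -108.7  -30.6] [0.1459 0.346  0.5522]
[np.float64(0.0344), np.float64(0.0064), np.float64(-0.0), -0.0] 4
[np.float64(0.0306), np.float64(0.0194), np.float64(-0.0), -0.0] 4
[np.float64(0.0212), np.float64(0.0294), np.float64(-0.0), -0.0] 4
[np.float64(0.0086), np.float64(0.0352), np.float64(-0.0), -0.0] 4
[np.float64(-0.0033), np.float64(0.0351), np.float64(-0.0), -0.0] 3
[np.float64(0.0112), np.float64(0.003), np.float64(0.0343), 0.0028] 
[np.float64(0.0112), np.float64(0.003), np.float64(0.0343), 0.0028] 
[np.float64(0.0112), np.float64(0.0029), np.float64(0.0343), 0.0028] 
[np.float64(0.0112), np.float64(0.0029), np.float64(0.0343), 0.0028] 
[np.float64(0.0113), np.float64(0.0028), np.float64(0.0343), 0.0028] 
[np.float64(0.0113), np.float64(0.0028), np.float64(0.0343), 0.0028] 
[np.float64(0.0), np.float64(-0.0), np.float64(0.0397), -0.0] 6
```

>>> {"api": "apply_moves", "payload": {
  "targets": [
    [0,0.0344,0.0064,0,0,0,0],
    [0,0.0344,0.0064,0,0,0,0],
    [0,0.0344,0.0064,0,0,0,0],
    [0,0.0344,0.0064,0,0,0,0],
    [0,0.0306,0.0194,0,0,0,0],
    [0,0.0306,0.0194,0,0,0,0],
    [0,0.0306,0.0194,0,0,0,0],
    [0,0.0306,0.0194,0,0,0,0],
    [0,0.0212,0.0294,0,0,0,0],
    [0,0.0212,0.0294,0,0,0,0],
    [0,0.0212,0.0294,0,0,0,0],
    [0,0.0212,0.0294,0,0,0,0],
    [0,0.0086,0.0352,0,0,0,0],
    [0,0.0086,0.0352,0,0,0,0],
    [0,0.0086,0.0352,0,0,0,0],
    [0,0.0086,0.0352,0,0,0,0],
    [0,-0.0033,0.0351,0,0,0,0],
    [0,-0.0033,0.0351,0,0,0,0],
    [0,-0.0033,0.0351,0,0,0,0],
    [0,0,0,0,0,0,0]
  ]
}}

```text
time_s: 3.43
tcp_pos: [0.3038, -0.2274, 0.5505]
eef_rot: [179.9, -0.0, -23.0]
contact_force: [0.5, 1.6, -0.8]
gripper_width: 0.0003
gripper_force: 0.0
```

>>> {"api": "apply_moves", "payload": {
  "targets": [
    [0,0.011,0.002,0.02,0,0,0.0028],
    [0,0.0115,0.002,0.036,0,0,0.0028],
    [0,0.0115,0.002,0.038,0,0,0.0028],
    [0,0.0115,0.002,0.038,0,0,0.0028],
    [0,0.0115,0.002,0.038,0,0,0.0028],
    [0,0.0115,0.0025,0.038,0,0,0.0],
    [0,0,0,0.038,0,0,0],
    [0,0,0,0.038,0,0,0],
    [0,0,0,0.038,0,0,0],
    [0,0,0,0.038,0,0,0],
    [0,0,0,0.038,0,0,0],
    [0,0,0,0.0265,0,0,0],
    [0,0,0,0.014,0,0,0],
    [0,0,0,0,0,0,0],
    [0,0,0,0,0,0,0]
  ]
}}

```text
time_s: 4.68
tcp_pos: [0.3644, -0.2621, 0.1115]
eef_rot: [180.0, 0.1, -23.9]
contact_force: [0.6, 0.2, 0.7]
gripper_width: 0.0002
gripper_force: 0.0
```

Run:
```python
from h import *
s=get_state();print(s["tcp_pos"],s["eef_rot"],s["contact_force"])
R=np.array([[np.cos(np.radians(-24.2)),-np.sin(np.radians(-24.2))],[np.sin(np.radians(-24.2)),np.cos(np.radians(-24.2))]])
print("in unit frame",R.T@(s["tcp_pos"][:2]-[.461,-.310]))
c=capture("wrist");save(c,"wrist1");print(c["T"].round(3).tolist())
```

```text
[ 0.36439264 -0.26205992  0.11145519] [ 1.79962963e+02  1.08220908e-01 -2.39258009e+01] [0.63202189 0.15613514 0.68234439]
in unit frame [-0.10776926  0.00412553]
[[-0.404, -0.885, -0.23, 0.426], [-0.915, 0.391, 0.101, -0.288], [0.001, 0.252, -0.968, 0.28], [0.0, 0.0, 0.0, 1.0]]
```

View pics/wrist1.png

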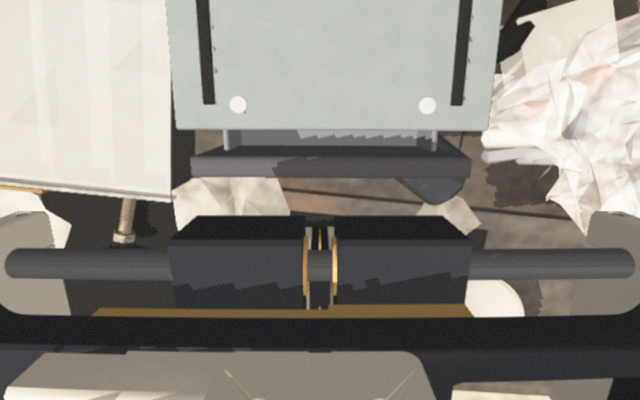

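The wrist view shows the closed fingers at (320,262), squarely in front of the tray panel at (330,165). The unit top edge is at row 130 and the bolt at about (125,220).

>>> {"api": "apply_moves", "payload": {
  "targets": [
    [0,0.006,0.004,0,0,0,0],
    [0,0.006,0,0,0,0,0],
    [0,0.004,0,0,0,0,0],
    [0,0.002,0,0,0,0,0],
    [0,0.001,0,0,0,0,0],
    [0,0.001,0,0,0,0,0],
    [0,0,0,0,0,0,0]
  ]
}}

```text
time_s: 5.32
tcp_pos: [0.3816, -0.2739, 0.1118]
eef_rot: [180.0, 0.0, -23.9]
contact_force: [0.0, -0.1, -0.6]
gripper_width: 0.0002
gripper_force: 0.0
```

>>> {"api": "apply_moves", "payload": {
  "targets": [
    [0,0.001,0,0,0,0,0],
    [0,0.001,0,0,0,0,0],
    [0,0.001,0,0,0,0,0],
    [0,0,0,0,0,0,0]
  ]
}}

```text
time_s: 5.65
tcp_pos: [0.3844, -0.2751, 0.1118]
eef_rot: [180.0, -0.0, -23.9]
contact_force: [0.7, 0.9, 0.1]
gripper_width: 0.0003
gripper_force: 0.0
```

>>> {"api": "apply_moves", "payload": {
  "targets": [
    [0,0.001,0,0,0,0,0],
    [0,0.001,0,0,0,0,0],
    [0,0,0,0,0,0,0]
  ]
}}

```text
time_s: 5.9
tcp_pos: [0.3863, -0.276, 0.1118]
eef_rot: [180.0, -0.0, -23.9]
contact_force: [-0.0, -0.6, -0.3]
gripper_width: 0.0002
gripper_force: 0.0
```

>>> {"api": "apply_moves", "payload": {
  "targets": [
    [0,0.001,0,0,0,0,0],
    [0,0.001,0,0,0,0,0],
    [0,0,0,0,0,0,0]
  ]
}}

```text
time_s: 6.15
tcp_pos: [0.3874, -0.2766, 0.1116]
eef_rot: [180.0, 0.1, -23.9]
contact_force: [-2.5, 1.2, 1.2]
gripper_width: 0.0002
gripper_force: 1.3
```

>>> {"api": "apply_moves", "payload": {
  "targets": [
    [0,0.001,0,0,0,0,0],
    [0,0.001,0,0,0,0,0],
    [0,0,0,0,0,0,0]
  ]
}}

```text
time_s: 6.4
tcp_pos: [0.3896, -0.2776, 0.1116]
eef_rot: [180.0, 0.0, -23.9]
contact_force: [-2.0, 1.3, 0.1]
gripper_width: 0.0007
gripper_force: 1.0
```

>>> {"api": "apply_moves", "payload": {
  "targets": [
    [0,0.001,0,0,0,0,0],
    [0,0.0005,0,0,0,0,0],
    [0,0,0,0,0,0,0]
  ]
}}

```text
time_s: 6.65
tcp_pos: [0.3909, -0.2781, 0.1116]
eef_rot: [180.0, 0.0, -23.9]
contact_force: [-3.3, 0.2, -0.2]
gripper_width: 0.0004
gripper_force: 1.4
```

>>> {"api": "apply_moves", "payload": {
  "targets": [
    [0,0.0007,0,0,0,0,0],
    [0,0,0,0,0,0,0],
    [0,0,0,0,0,0,0]
  ]
}}

```text
time_s: 6.9
tcp_pos: [0.3913, -0.2783, 0.1116]
eef_rot: [180.0, 0.1, -23.9]
contact_force: [-5.4, 1.2, 0.9]
gripper_width: 0.0004
gripper_force: 2.3
```

>>> {"api": "apply_moves", "payload": {
  "targets": [
    [0,0.0005,0,0,0,0,0],
    [0,0,0,0,0,0,0],
    [0,0,0,0,0,0,0]
  ]
}}

```text
time_s: 7.15
tcp_pos: [0.3913, -0.2783, 0.1116]
eef_rot: [180.0, 0.1, -23.9]
contact_force: [-5.4, 2.4, 1.9]
gripper_width: 0.0003
gripper_force: 3.2
```

>>> {"api": "apply_moves", "payload": {
  "targets": [
    [0,0.0007,0,0,0,0,0],
    [0,0,0,0,0,0,0],
    [0,0,0,0,0,0,0]
  ]
}}

```text
time_s: 7.4
tcp_pos: [0.3913, -0.2783, 0.1116]
eef_rot: [180.0, 0.2, -24.0]
contact_force: [-7.3, 4.3, 4.6]
gripper_width: 0.0004
gripper_force: 4.5
```

>>> {"api": "apply_moves", "payload": {
  "targets": [
    [0,0,0,0,0,0,0],
    [0,-0.003,0,0,0,0,0],
    [0,-0.005,0,0,0,0,0],
    [0,-0.006,0,0,0,0,0],
    [0,-0.008,0,0,0,0,0],
    [0,-0.01,0,0,0,0,0],
    [0,-0.01,0,0,0,0,0],
    [0,-0.01,0,0,0,0,0],
    [0,-0.01,0,0,0,0,0],
    [0,-0.007,0,0,0,0,0],
    [0,-0.005,0,0,0,0,0],
    [0,0,0,0,0,0,0]
  ]
}}

```text
time_s: 8.4
tcp_pos: [0.3243, -0.2485, 0.112]
eef_rot: [-180.0, -0.0, -23.9]
contact_force: [-0.2, 0.0, -0.6]
gripper_width: 0.0004
gripper_force: 0.0
```

Run:
```python
from h import *
s=get_state();print(s["tcp_pos"],s["contact_force"])
c=capture("wrist");save(c,"wrist2");P=cloud(c)
q=P[np.isfinite(P).all(-1)&(abs(P[...,2]-.134)<.005)]
a=np.radians(-24.2);ex=np.array([np.cos(a),np.sin(a)]);ey=np.array([-ex[1],ex[0]])
u=(q[:,:2]-[.461,-.31])@ex;v=(q[:,:2]-[.461,-.31])@ey;k=(u<-.052)&(abs(v)<.06);print("panel top u",np.percentile(u[k],[2,50,98]),"v",np.percentile(v[k],[1,99]),k.sum())
```

```text
[ 0.32429334 -0.24848915  0.11195811] [-0.22144777  0.00914931 -0.60910965]
panel top u [-0.13931795 -0.11830221 -0.11393696] v [-0.05875891  0.05874709] 6290
```

View pics/wrist2.png

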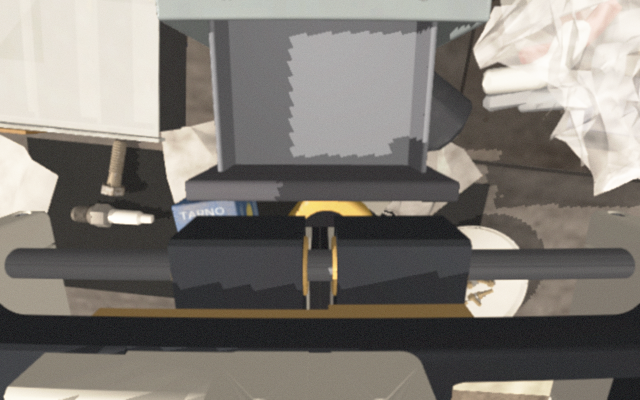

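The tray is out: panel top at about row 180, bolt at (115,168), plug at (110,215). I measure the bolt in this view.

Run:
```python
from h import *
c=capture("wrist");P=cloud(c);z=P[...,2]
print("mat z",np.nanmedian(z[170:190,70:95]))
z0=np.nanmedian(z[170:190,70:95])
m=np.zeros(z.shape,np.uint8);m[136:199,95:140]=1
m&=((z>z0+.004)&(z<z0+.03)).astype(np.uint8)
n,l,s,_=cv2.connectedComponentsWithStats(m);i=1+s[1:,4].argmax();q=P[l==i]
print(s[i],cv2.minAreaRect(q[:,:2].astype(np.float32)),"z",np.percentile(q[:,2],[5,50,99]))
ce=q[:,:2].mean(0);vt=np.linalg.svd(q[:,:2]-ce,full_matrices=False)[2];print("axis az",np.degrees(np.arctan2(vt[0,1],vt[0,0])),ce)
t=(q[:,:2]-ce)@vt[0]
for a,b in zip(np.arange(-.03,.03,.008),np.arange(-.022,.04,.008)):
    k=(t>a)&(t<=b)
    if k.sum()>5: print(round(a,3),q[k].mean(0).round(4),"w",np.ptp((q[k,:2]-ce)@vt[1]).round(4),"zmax",q[k,2].max().round(4))
c=capture("top");P=cloud(c);f=c["frame"]
q=P[165:205,225:275];k=(q[...,2]>.008)&(q[...,2]<.03);print(k.sum())
```

```text
mat z 0.0019962754809226824
[101 140  25  57 789] ((0.4125995934009552, -0.10114992409944534), (0.01869817264378071, 0.046166691929101944), 48.68165969848633) z [0.0075982  0.01162355 0.01863107]
axis az 144.1450989104889 [ 0.4102476  -0.10021337]
-0.03 [ 0.4293 -0.1141  0.0092] w 0.0074 zmax 0.0116
-0.022 [ 0.4248 -0.1108  0.0099] w 0.0098 zmax 0.0124
-0.014 [ 0.4182 -0.1062  0.0105] w 0.0091 zmax 0.0136
-0.006 [ 0.4119 -0.1013  0.0113] w 0.0099 zmax 0.0142
0.002 [ 0.4056 -0.0963  0.012 ] w 0.0093 zmax 0.0155
0.01 [ 0.3987 -0.0918  0.0146] w 0.0189 zmax 0.0192
0.018 [ 0.3944 -0.0898  0.0158] w 0.0145 zmax 0.0195
0
```

Run:
```python
from h import *
g=np.array([.411,-.1005]);a=np.radians(-36);ex=np.array([np.cos(a),np.sin(a)]);ey=np.array([ex[1],-ex[0]])
for n in("wrist","top"):
    P=cloud(capture(n)).reshape(-1,3);P=P[np.isfinite(P).all(1)&(P[:,2]<.12)]
    x=(P[:,:2]-g)@ex;y=(P[:,:2]-g)@ey;z=P[:,2]
    for s in(1,-1):
        k=(abs(x)<.014)&(s*y>.012)&(s*y<.046);print(n,"finger",s,k.sum(),np.percentile(z[k],[50,90,100]).round(4))
    k=(abs(y)<.046)&(x>.012)&(x<.06)&(z>.025);print("organiser nearest x",x[k].min() if k.any() else None)
    k=(abs(x)<.05)&(abs(y)<.11);print("body max z",np.percentile(z[k],[99,100]).round(4))
plan([.3243,-.2485,.112],-24,[(.3243,-.2485,.17,-24),(.38,-.15,.17,-31),(.411,-.1005,.17,-36),(.411,-.1005,.06,-36)])
```

```text
wrist finger 1 1091 [0.002  0.0037 0.0124]
wrist finger -1 1233 [0.0019 0.0029 0.0214]
organiser nearest x 0.023838760197964687
body max z [0.0637 0.1196]Traceback (most recent call last):
  File "<stdin>", line 7, in <module>
    return _quantile_unchecked(
        a, q, axis, out, overwrite_input, method, keepdims, weights)
    return _ureduce(a,
                    func=_quantile_ureduce_func,
    ...<5 lines>...
                    overwrite_input=overwrite_input,
                    method=method)
    r = func(a, **kwargs)
    result = _quantile(arr,
                       quantiles=q,
    ...<2 lines>...
                       out=out,
                       weights=wgt)
    slices_having_nans = np.isnan(arr[-1, ...])
                                  ~~~^^^^^^^^^
IndexError: index -1 is out of bounds for axis 0 with size 0
```

>>> {"api": "apply_moves", "payload": {
  "targets": [
    [0.45,0,0,-0.025,0,0,0],
    [0.45,0,0,-0.035,0,0,0],
    [0.45,0.0038,-0.0341,0,0,0,0],
    [0.45,0.0038,-0.0341,0,0,0,0],
    [0.45,0.0038,-0.0341,0,0,0,0],
    [0.45,0.0038,-0.0341,0,0,0,0],
    [0.45,0.0038,-0.0341,0,0,0,0],
    [0.45,0,0,0,0,0,0.0667],
    [0.45,0,0,0,0,0,0.0667],
    [0.45,0,0,0.036,0,0,0],
    [0.45,0,0,0.036,0,0,0],
    [0.45,0,0,0.03,0,0,0],
    [0.45,0,0,0.01,0,0,0],
    [0.45,0,0,0,0,0,0],
    [0.45,0,0,0,0,0,0]
  ]
}}

```text
time_s: 9.9
tcp_pos: [0.4118, -0.1009, 0.0594]
eef_rot: [179.9, 0.1, -35.9]
contact_force: [0.6, -0.1, 0.5]
gripper_width: 0.0391
gripper_force: 0.0
```

Run:
```python
from h import *
s=get_state();print(s["tcp_pos"],s["eef_rot"],s["contact_force"],s["joints"].round(0),s["gripper_width"])
c=capture("wrist");save(c,"wrist3")
```

```text
[ 0.41175938 -0.10087682  0.05944995] [ 1.79906365e+02  6.21825792e-02 -3.59314121e+01] [ 0.57083765 -0.13175114  0.51243748] [ 13.   7. -42.   0. -41.  41.] 0.03913146692914273
```

View pics/wrist3.png

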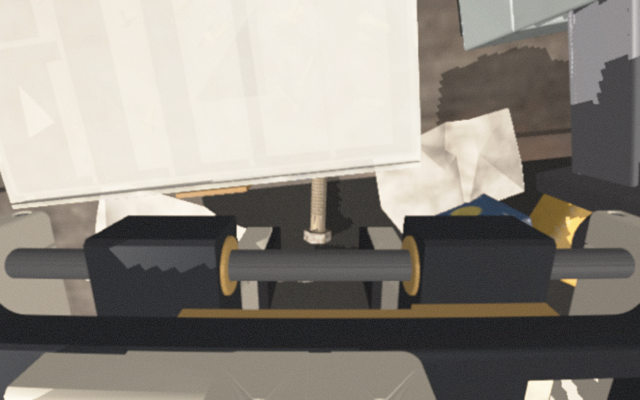

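The view shows the bolt centred between the fingers: tip at (318,180), head at (317,237). The gripper clears the carton. Next I descend and grip.

>>> {"api": "apply_moves", "payload": {
  "targets": [
    [0.45,-0.0005,0,0.012,0,0,0],
    [0.45,0,0,0.012,0,0,0],
    [0.45,0,0,0.006,0,0,0],
    [0.45,0,0,0.004,0,0,0],
    [0.45,0,0,0.001,0,0,0],
    [0.45,0,0,0,0,0,0],
    [0.2,0,0,0,0,0,0],
    [0,0,0,0,0,0,0],
    [0,0,0,0,0,0,0],
    [0,0,0,0,0,0,0],
    [0,0,0,0,0,0,0],
    [0,0,0,0,0,0,0]
  ],
  "newtons": 15
}}

```text
time_s: 10.95
tcp_pos: [0.4114, -0.1004, 0.0249]
eef_rot: [-180.0, -0.0, -35.9]
contact_force: [-0.9, -0.0, -0.0]
gripper_width: 0.005
gripper_force: 0.0
```

>>> {"api": "apply_moves", "payload": {
  "targets": [
    [0,0,0,0,0,0,0],
    [0,0,0,0,0,0,0]
  ]
}}

```text
time_s: 11.12
tcp_pos: [0.4113, -0.1005, 0.0248]
eef_rot: [180.0, 0.0, -35.9]
contact_force: [0.8, 0.6, 0.5]
gripper_width: 0.0004
gripper_force: 0.0
```

Run:
```python
from h import *
c=capture("wrist");save(c,"wrist4");print(get_state()["gripper_width"])
```

```text
0.00023054616293855624
```

View pics/wrist4.png

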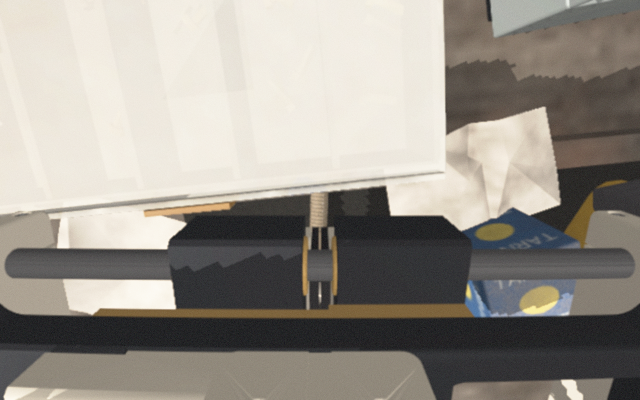

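The fingers closed above the shank: they are fully shut and the bolt is still at (318,205). I lift, reopen and go about 4 mm lower.

>>> {"api": "apply_moves", "payload": {
  "targets": [
    [0,0,0,-0.012,0,0,0],
    [0.4,0,0,-0.022,0,0,0],
    [0.4,0,0,0,0,0,0],
    [0.4,0,0,0,0,0,0],
    [0.4,0,0,0,0,0,0],
    [0.4,0,0,0,0,0,0],
    [0.4,0,0,0,0,0,0],
    [0.4,0,0,0,0,0,0]
  ]
}}

```text
time_s: 11.83
tcp_pos: [0.4109, -0.1005, 0.0583]
eef_rot: [180.0, 0.0, -35.9]
contact_force: [-0.2, 0.5, -0.6]
gripper_width: 0.0345
gripper_force: 0.0
```

Run:
```python
from h import *
s=get_state();p=s["tcp_pos"];print(p,s["gripper_width"])
c=capture("wrist");P=cloud(c);z=P[...,2]
a=np.radians(s["eef_rot"][2]);ex=np.array([np.cos(a),np.sin(a)]);ey=np.array([ex[1],-ex[0]])
q=P.reshape(-1,3);q=q[np.isfinite(q).all(1)];x=(q[:,:2]-p[:2])@ex;y=(q[:,:2]-p[:2])@ey
k=(abs(x)<.035)&(abs(y)<.012)&(q[:,2]<.025)&(q[:,2]>-.01)
print("mat",np.median(q[k&(abs(y)>.009),2]))
for b in np.arange(-.035,.03,.005):
    j=k&(x>b)&(x<b+.005)&(q[:,2]>.005)
    if j.sum()>4: print(b.round(3),j.sum(),"y",y[j].min().round(4),y[j].max().round(4),"zmax",q[j,2].max().round(4))
```

```text
[ 0.41093197 -0.10054162  0.05825311] 0.034473475668514005
mat 0.0018794234165974144
-0.025 25 y -0.0114 0.0068 zmax 0.0187
-0.02 186 y -0.0114 0.0068 zmax 0.0195
-0.015 191 y -0.0113 0.0067 zmax 0.0192
-0.01 107 y -0.0064 0.0025 zmax 0.0149
-0.005 102 y -0.0064 0.0032 zmax 0.0137
0.0 105 y -0.0064 0.0032 zmax 0.0142
0.005 114 y -0.0064 0.0032 zmax 0.013
0.01 109 y -0.0064 0.0031 zmax 0.0134
0.015 106 y -0.0064 0.0038 zmax 0.0125
0.02 77 y -0.0057 0.0038 zmax 0.0122
```

>>> {"api": "apply_moves", "payload": {
  "targets": [
    [0.4,0,-0.0018,0.012,0,0,0],
    [0.4,0,0,0.012,0,0,0],
    [0.4,0,0,0.006,0,0,0],
    [0.4,0,0,0.004,0,0,0],
    [0.4,0,0,0.002,0,0,0],
    [0.4,0,0,0.001,0,0,0],
    [0.4,0,0,0,0,0,0]
  ]
}}

```text
time_s: 12.47
tcp_pos: [0.4125, -0.099, 0.0218]
eef_rot: [180.0, -0.0, -35.9]
contact_force: [-0.6, -1.3, 0.4]
gripper_width: 0.0351
gripper_force: 0.0
```

>>> {"api": "apply_moves", "payload": {
  "targets": [
    [0,0,0,0.0005,0,0,0],
    [0,0,0,0,0,0,0],
    [0,0,0,0,0,0,0],
    [0,0,0,0,0,0,0],
    [0,0,0,0,0,0,0],
    [0,0,0,0,0,0,0],
    [0,0,0,0,0,0,0]
  ]
}}

```text
time_s: 13.05
tcp_pos: [0.4124, -0.099, 0.0213]
eef_rot: [-180.0, -0.0, -35.9]
contact_force: [0.1, -0.6, 0.1]
gripper_width: 0.0006
gripper_force: 0.0
```

Run:
```python
from h import *
s=get_state();print(s["tcp_pos"],s["gripper_width"],s["time_s"])
c=capture("wrist");d=capture("side");
a=cv2.resize(c["frame"][150:330,200:440],None,fx=2,fy=2,interpolation=cv2.INTER_CUBIC)
b=cv2.resize(d["frame"][180:330,200:360],(480,450),interpolation=cv2.INTER_CUBIC)
im=np.zeros((580,800,3),np.uint8);im[:360,:480]=a;im[130:,:][:450,480:]=b[:, :320];cv2.imwrite("pics/m5.png",im[:,:,::-1])
```

```text
[ 0.41236333 -0.09901389  0.02130897] 0.0005643882973235958 13.05
```

View pics/m5.png

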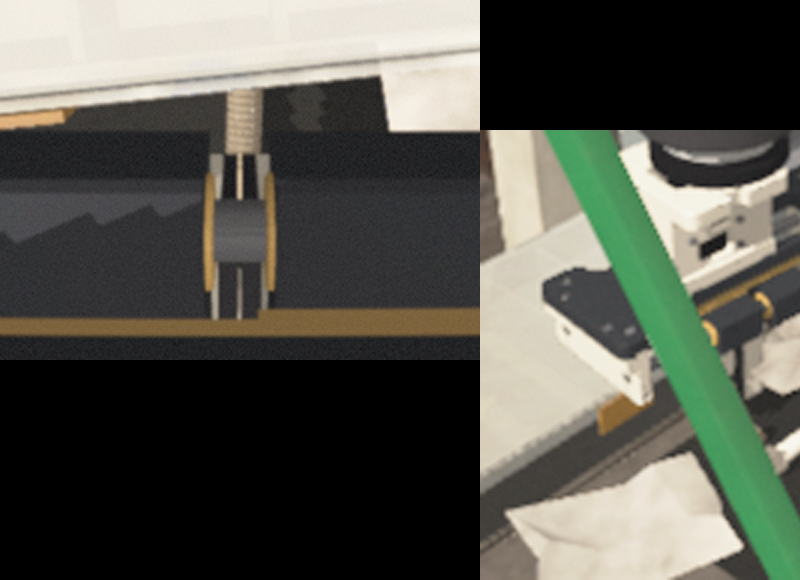

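Run:
```python
from h import *
s=get_state();p=s["tcp_pos"]
c=capture("wrist");P=cloud(c)
a=np.radians(s["eef_rot"][2]);ex=np.array([np.cos(a),np.sin(a)]);ey=np.array([ex[1],-ex[0]])
x=(P[...,:2]-p[:2])@ex;y=(P[...,:2]-p[:2])@ey;z=P[...,2]
for col in (312,316,320,324):
    print(col,[(r,round(x[r,col]*1e3),round(y[r,col]*1e3),round(z[r,col]*1e3,1)) for r in range(190,312,5)])
for row in (225,235,245,300): print(row,[(cc,round(x[row,cc]*1e3),round(y[row,cc]*1e3),round(z[row,cc]*1e3,1)) for cc in range(300,344,3)])
```

```text
312 [(190, 34, -4, np.float64(55.0)), (195, 18, -5, np.float64(0.9)), (200, 15, -5, np.float64(1.6)), (205, 12, -5, np.float64(3.3)), (210, 8, -5, np.float64(1.3)), (215, 6, -5, np.float64(2.6)), (220, 2, -5, np.float64(1.1)), (225, -1, -5, np.float64(2.0)), (230, 9, -4, np.float64(37.0)), (235, 10, -4, np.float64(45.3)), (240, 9, -4, np.float64(49.6)), (245, 9, -4, np.float64(55.4)), (250, 32, -3, np.float64(111.1)), (255, 30, -3, np.float64(111.9)), (260, 30, -3, np.float64(113.4)), (265, 29, -3, np.float64(115.5)), (270, 28, -3, np.float64(115.1)), (275, 27, -3, np.float64(115.9)), (280, 24, -3, np.float64(113.3)), (285, 3, -4, np.float64(78.0)), (290, 1, -4, np.float64(78.0)), (295, -1, -4, np.float64(78.4)), (300, -3, -4, np.float64(78.4)), (305, -6, -4, np.float64(77.8)), (310, 22, -2, np.float64(123.4))]
316 [(190, 34, -2, np.float64(54.4)), (195, 20, -3, np.float64(8.5)), (200, 17, -3, np.float64(8.6)), (205, 14, -3, np.float64(9.9)), (210, 11, -3, np.float64(10.7)), (215, 8, -3, np.float64(9.9)), (220, 5, -3, np.float64(10.5)), (225, 3, -3, np.float64(11.5)), (230, 9, -2, np
[... 3443 characters left out ...]
56.0)), (327, 9, 3, np.float64(54.7)), (330, 7, 4, np.float64(50.4)), (333, 35, 3, np.float64(114.9)), (336, 35, 3, np.float64(115.0)), (339, 37, 4, np.float64(121.1)), (342, 37, 4, np.float64(121.3))]
300 [(300, 23, -5, np.float64(120.8)), (303, 21, -5, np.float64(118.1)), (306, 12, -5, np.float64(103.5)), (309, -4, -5, np.float64(78.1)), (312, -3, -4, np.float64(78.4)), (315, -4, -2, np.float64(77.7)), (318, -4, -1, np.float64(77.6)), (321, -4, 0, np.float64(77.2)), (324, -4, 1, np.float64(78.1)), (327, -4, 2, np.float64(77.7)), (330, -4, 3, np.float64(78.2)), (333, 12, 3, np.float64(103.0)), (336, 22, 3, np.float64(118.6)), (339, 23, 4, np.float64(120.8)), (342, 23, 5, np.float64(121.3))]
```

Depth shows the fingertip ends at about z=0.035 while the state reads TCP z=0.0213. So the tips are roughly 33 mm higher than the stated geometry implies, and the bolt is untouched. I reopen and descend under guard, watching the force.

>>> {"api": "apply_moves", "payload": {
  "targets": [
    [0.4,0,0,0,0,0,0],
    [0.4,0,0,0,0,0,0],
    [0.4,0,0,0,0,0,0],
    [0.4,0,0,0,0,0,0],
    [0.4,0,0,0,0,0,0],
    [0.4,0,0,0,0,0,0],
    [0.4,0,0,0,0,0,0],
    [0.4,0,0,0.004,0,0,0],
    [0.4,0,0,0.004,0,0,0],
    [0.4,0,0,0.004,0,0,0],
    [0.4,0,0,0,0,0,0]
  ]
}}

```text
time_s: 14.12
tcp_pos: [0.4117, -0.0991, 0.0083]
eef_rot: [179.9, 0.1, -36.0]
contact_force: [0.2, -0.9, 0.5]
gripper_width: 0.0353
gripper_force: 0.0
```

Run:
```python
from h import *
s=get_state();p=s["tcp_pos"];print(p,s["contact_force"],s["gripper_width"])
c=capture("wrist");P=cloud(c);save(c,"w6")
a=np.radians(s["eef_rot"][2]);ex=np.array([np.cos(a),np.sin(a)]);ey=np.array([ex[1],-ex[0]])
x=(P[...,:2]-p[:2])@ex;y=(P[...,:2]-p[:2])@ey;z=P[...,2]
# fingers: in-front faces near x~9mm, 12<|y|<45mm
for sg in(1,-1):
    k=(abs(x-.0095)<.003)&(sg*y>.008)&(sg*y<.05)&(z>.012)
    if k.any(): print("finger",sg,k.sum(),"z",np.percentile(z[k],[1,5,50,99]).round(4),"y",np.percentile(y[k],[1,99]).round(4))
k=(abs(y)<.13)&(x>-.06)&(x<.06)&(z>.03)&(z<.14)
v,u=np.where(k);print("low things in footprint",np.histogram(z[k],bins=np.arange(.03,.15,.01)))
```

```text
[ 0.41167874 -0.0991089   0.00829492] [ 0.18834293 -0.94681851  0.49601618] 0.035289824299885475
finger 1 994 z [0.0211 0.0245 0.0391 0.0926] y [0.0169 0.0323]
finger -1 999 z [0.0208 0.0243 0.0392 0.0921] y [-0.0336 -0.0183]
low things in footprint (array([  972,   893, 37051,  1991,   453,  3084, 11105, 34782,  8792,
       29608, 11944]), array([0.03, 0.04, 0.05, 0.06, 0.07, 0.08, 0.09, 0.1 , 0.11, 0.12, 0.13,
       0.14]))
```

View pics/w6.png

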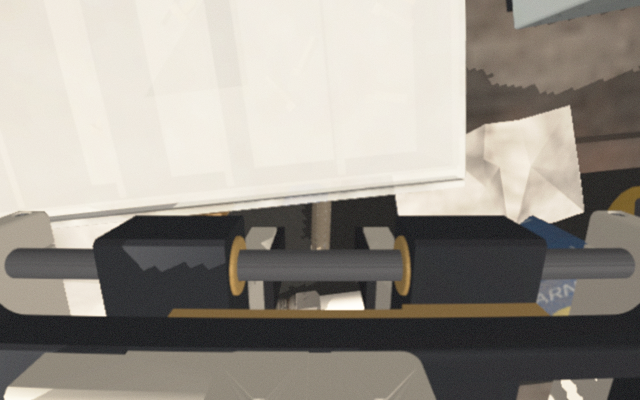

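There is still no contact, and the depth puts the tips at about z=0.020. The bolt is at (318,225), between the fingers. I descend further.

>>> {"api": "apply_moves", "payload": {
  "targets": [
    [0.4,0,0,0.004,0,0,0],
    [0.4,0,0,0.004,0,0,0],
    [0.4,0,0,0.003,0,0,0],
    [0.4,0,0,0.001,0,0,0],
    [0.4,0,0,0,0,0,0]
  ]
}}

```text
time_s: 14.58
tcp_pos: [0.4121, -0.099, -0.0031]
eef_rot: [180.0, 0.0, -35.9]
contact_force: [0.1, -0.7, 0.1]
gripper_width: 0.0349
gripper_force: 0.0
```

>>> {"api": "apply_moves", "payload": {
  "targets": [
    [0.4,0,0,0.001,0,0,0],
    [0.4,0,0,0.001,0,0,0],
    [0.4,0,0,0,0,0,0]
  ]
}}

```text
time_s: 14.83
tcp_pos: [0.4123, -0.099, -0.0048]
eef_rot: [-180.0, 0.0, -35.9]
contact_force: [0.2, -0.5, -0.5]
gripper_width: 0.035
gripper_force: 0.0
```

>>> {"api": "apply_moves", "payload": {
  "targets": [
    [0.4,0,0,0.001,0,0,0],
    [0.4,0,0,0.001,0,0,0],
    [0.4,0,0,0,0,0,0]
  ]
}}

```text
time_s: 15.08
tcp_pos: [0.4123, -0.099, -0.0069]
eef_rot: [180.0, 0.0, -35.9]
contact_force: [-0.7, -0.6, -0.4]
gripper_width: 0.0353
gripper_force: 0.0
```

Tips are now about 4 mm above the bench, so I close.

>>> {"api": "apply_moves", "payload": {
  "targets": [
    [0,0,0,0,0,0,0],
    [0,0,0,0,0,0,0],
    [0,0,0,0,0,0,0],
    [0,0,0,0,0,0,0],
    [0,0,0,0,0,0,0],
    [0,0,0,0,0,0,0],
    [0,0,0,0,0,0,0],
    [0,0,0,0,0,0,0]
  ]
}}

```text
time_s: 15.75
tcp_pos: [0.4123, -0.099, -0.0067]
eef_rot: [180.0, 0.0, -35.9]
contact_force: [-0.7, -0.1, 0.7]
gripper_width: 0.0151
gripper_force: 14.8
```

>>> {"api": "apply_moves", "payload": {
  "targets": [
    [0,0,0,-0.004,0,0,0],
    [0,0,0,-0.012,0,0,0],
    [0,0,0,-0.025,0,0,0],
    [0,0,0,-0.035,0,0,0],
    [0,0,0,-0.035,0,0,0],
    [0,0,0,-0.035,0,0,0],
    [0,0,0,-0.014,0,0,0],
    [0,0,0,0,0,0,0],
    [0,0,0,0,0,0,0]
  ]
}}

```text
time_s: 16.5
tcp_pos: [0.4127, -0.0988, 0.1542]
eef_rot: [-179.9, -0.1, -36.0]
contact_force: [-0.1, -0.5, -0.3]
gripper_width: 0.0151
gripper_force: 14.8
```

Run:
```python
from h import *
s=get_state();p=s["tcp_pos"];print(p,s["contact_force"],s["gripper_width"],s["gripper_force"])
c=capture("wrist");P=cloud(c);save(c,"w7")
a=np.radians(s["eef_rot"][2]);ex=np.array([np.cos(a),np.sin(a)]);ey=np.array([ex[1],-ex[0]])
x=(P[...,:2]-p[:2])@ex;y=(P[...,:2]-p[:2])@ey;z=P[...,2]-p[2]
k=(abs(y)<.014)&(abs(x)<.06)&(z>-.02)&(z<.06)
for b in np.arange(-.05,.05,.005):
    j=k&(x>b)&(x<b+.005)
    if j.sum()>3: print(b.round(3),j.sum(),"y",np.percentile(y[j],[2,98]).round(4),"z",np.percentile(z[j],[2,50,98]).round(4))
a=np.radians(-24.2);E=np.array([np.cos(a),np.sin(a)]);Fp=np.array([.461,-.31])-.083*E
print("floor pt",Fp);plan(p,-36,[(Fp[0],Fp[1],p[2],-36),(Fp[0],Fp[1],p[2],-24.2)])
```

```text
[ 0.41272175 -0.09880175  0.15419874] [-0.12371511 -0.50495413 -0.29156527] 0.015124439043536494 14.83495184336789
-0.025 54 y [-0.0083  0.0078] z [0.0176 0.0237 0.0252]
-0.02 312 y [-0.0084  0.0072] z [0.0182 0.0239 0.0256]
-0.015 61 y [-0.0057  0.0067] z [0.0221 0.0241 0.036 ]
-0.01 210 y [-0.0118  0.0108] z [0.0393 0.0563 0.0574]
-0.005 295 y [-0.0118  0.0107] z [0.047  0.0565 0.0597]
-0.0 450 y [-0.0118  0.0107] z [0.0149 0.0557 0.0586]
0.005 699 y [-0.0133  0.0126] z [0.0124 0.0217 0.0373]
0.01 391 y [-0.0137  0.0139] z [0.0135 0.0182 0.0406]
0.015 209 y [-0.0043  0.005 ] z [0.013  0.0168 0.0185]
0.02 228 y [-0.0043  0.005 ] z [0.0112 0.0159 0.0179]
floor pt [ 0.38529403 -0.27597639]
[np.float64(0.0164), np.float64(0.0319), np.float64(-0.0), 0.0] 5
[np.float64(0.0), np.float64(-0.0), np.float64(-0.0), -0.0656] 
[np.float64(0.0), np.float64(-0.0), np.float64(-0.0), -0.0656]
```

View pics/w7.png

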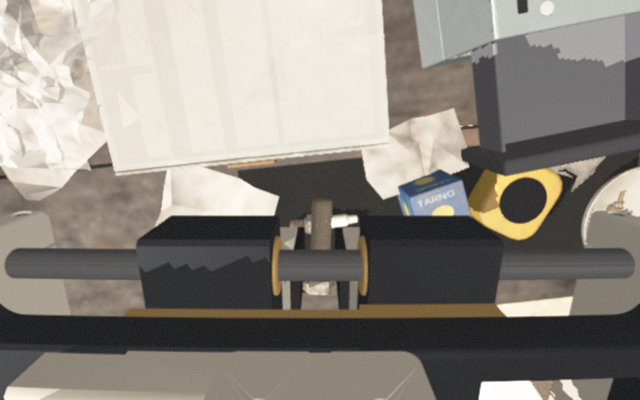

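The bolt is held along tool x, spanning (320,205) to (318,290), and its underside sits 6.7 mm above the state's z. I move it over the tray.

>>> {"api": "apply_moves", "payload": {
  "targets": [
    [0,0.008,0.016,0,0,0,0],
    [0,0.0164,0.0319,0,0,0,0],
    [0,0.0164,0.0319,0,0,0,0],
    [0,0.0164,0.0319,0,0,0,0],
    [0,0.0164,0.0319,0,0,0,0],
    [0,0.0084,0.0159,0,0,0,0],
    [0,0,0,0,0,0,-0.0656],
    [0,0,0,0,0,0,-0.0656],
    [0,0,0,0.015,0,0,0],
    [0,0,0,0.01,0,0,0],
    [0,0,0,0,0,0,0],
    [0,0,0,0,0,0,0]
  ]
}}

```text
time_s: 17.55
tcp_pos: [0.3841, -0.276, 0.1269]
eef_rot: [180.0, 0.2, -24.2]
contact_force: [-0.4, -0.0, 0.1]
gripper_width: 0.0146
gripper_force: 14.8
```

Run:
```python
from h import *
s=get_state();p=s["tcp_pos"];print(p,s["eef_rot"],s["contact_force"],s["gripper_width"])
P=cloud(capture("wrist"));P2=cloud(capture("top"))
a=np.radians(-24.2);E=np.array([np.cos(a),np.sin(a)]);V=np.array([-E[1],E[0]])
print("tcp uv",(p[:2]-[.461,-.31])@E,(p[:2]-[.461,-.31])@V)
for n,q in(("wrist",P),("top",P2)):
    q=q.reshape(-1,3);q=q[np.isfinite(q).all(1)]
    u=(q[:,:2]-[.461,-.31])@E;v=(q[:,:2]-[.461,-.31])@V
    k=(abs(q[:,2]-.115)<.004)&(u>-.112)&(u<-.052)
    for sg in(1,-1):
        j=k&(sg*v>.044)&(sg*v<.06)
        if j.sum()>5: print(n,"wall",sg,j.sum(),np.median(v[j]))
    k=(abs(q[:,2]-.135)<.004)&(u<-.105)&(u>-.14)&(abs(v)<.06);k.sum()>9 and print(n,"panel top u",np.percentile(u[k],[5,95]),k.sum())
    k=(abs(q[:,2]-.088)<.006)&(u>-.112)&(u<-.055)&(abs(v)<.045);k.sum()>9 and print(n,"floor z",np.median(q[k,2]),k.sum())
```

```text
[ 0.3841097  -0.27595723  0.12692935] [179.95808082   0.19973014 -24.16494315] [-0.41621063 -0.04986384  0.10517857] 0.014615796342332309
tcp uv -0.08408810298442053 -0.00046801270192340104
wrist wall 1 247 0.05085838958977763
wrist wall -1 247 -0.0511089522476191
wrist panel top u [-0.12322964 -0.11464297] 558
wrist floor z 0.08902271090072647 5757
top panel top u [-0.12528279 -0.11679345] 252
top floor z 0.08918727870466903 22
```

>>> {"api": "apply_moves", "payload": {
  "targets": [
    [0,0.0005,0,0.01,0,0,0],
    [0,0,0,0.012,0,0,0],
    [0,0,0,0.01,0,0,0],
    [0,0,0,0.006,0,0,0],
    [0,0,0,0.003,0,0,0],
    [0,0,0,0.001,0,0,0],
    [0,0,0,0,0,0,0]
  ]
}}

```text
time_s: 18.23
tcp_pos: [0.3858, -0.2765, 0.0863]
eef_rot: [180.0, -0.0, -24.1]
contact_force: [0.2, 0.3, 0.2]
gripper_width: 0.0147
gripper_force: 14.8
```

>>> {"api": "apply_moves", "payload": {
  "targets": [
    [0,0,0,0.001,0,0,0],
    [0,0,0,0.0005,0,0,0],
    [0,0,0,0,0,0,0]
  ]
}}

```text
time_s: 18.48
tcp_pos: [0.3858, -0.2765, 0.085]
eef_rot: [-180.0, -0.0, -24.1]
contact_force: [-0.7, 0.2, -0.9]
gripper_width: 0.0152
gripper_force: 14.8
```

>>> {"api": "apply_moves", "payload": {
  "targets": [
    [0,0,0,0.0005,0,0,0],
    [0,0,0,0.0005,0,0,0],
    [0,0,0,0,0,0,0]
  ]
}}

```text
time_s: 18.73
tcp_pos: [0.3856, -0.2765, 0.0838]
eef_rot: [-180.0, -0.0, -24.1]
contact_force: [0.1, 1.2, 0.2]
gripper_width: 0.0148
gripper_force: 14.8
```

>>> {"api": "apply_moves", "payload": {
  "targets": [
    [0,0,0,0.0005,0,0,0],
    [0,0,0,0.0005,0,0,0],
    [0,0,0,0,0,0,0]
  ]
}}

```text
time_s: 18.98
tcp_pos: [0.3855, -0.2765, 0.0827]
eef_rot: [180.0, 0.0, -24.1]
contact_force: [0.4, 0.1, -0.2]
gripper_width: 0.0148
gripper_force: 14.8
```

>>> {"api": "apply_moves", "payload": {
  "targets": [
    [0,0,0,0.0005,0,0,0],
    [0,0,0,0.0005,0,0,0],
    [0,0,0,0,0,0,0]
  ]
}}

```text
time_s: 19.23
tcp_pos: [0.3855, -0.2765, 0.0817]
eef_rot: [180.0, 0.0, -24.1]
contact_force: [0.0, 1.0, -0.6]
gripper_width: 0.0148
gripper_force: 14.8
```

>>> {"api": "apply_moves", "payload": {
  "targets": [
    [0,0,0,0.0005,0,0,0],
    [0,0,0,0.0003,0,0,0],
    [0,0,0,0,0,0,0],
    [0,0,0,0,0,0,0]
  ]
}}

```text
time_s: 19.57
tcp_pos: [0.3859, -0.2766, 0.0812]
eef_rot: [180.0, -0.0, -24.1]
contact_force: [-0.8, -0.3, 2.8]
gripper_width: 0.015
gripper_force: 14.8
```

The bolt is touching the floor (Fz 2.8 N), so I release it and rise.

>>> {"api": "apply_moves", "payload": {
  "targets": [
    [0.18,0,0,0,0,0,0],
    [0.2,0,0,0,0,0,0],
    [0.25,0,0,0,0,0,0],
    [0.3,0,0,0,0,0,0],
    [0.35,0,0,0,0,0,0],
    [0.35,0,0,0,0,0,0],
    [0.35,0,0,0,0,0,0]
  ]
}}

```text
time_s: 20.15
tcp_pos: [0.3855, -0.2764, 0.0808]
eef_rot: [180.0, 0.0, -24.1]
contact_force: [-0.5, -0.4, -0.1]
gripper_width: 0.0307
gripper_force: 0.0
```

>>> {"api": "apply_moves", "payload": {
  "targets": [
    [0.35,0,0,-0.004,0,0,0],
    [0.35,0,0,-0.01,0,0,0],
    [0.35,0,0,-0.02,0,0,0],
    [0.35,0,0,-0.026,0,0,0],
    [0.3,0,0,-0.01,0,0,0],
    [0.0,-0.02,0,0,0,0,0],
    [0.0,-0.03,0,0,0,0,0],
    [0.0,-0.024,0,0,0,0,0],
    [0,0,0,0,0,0,0],
    [0,0,0,0,0,0,0]
  ]
}}

```text
time_s: 20.98
tcp_pos: [0.3174, -0.2459, 0.1515]
eef_rot: [-180.0, -0.1, -24.1]
contact_force: [-0.3, -0.0, -0.3]
gripper_width: 0.0013
gripper_force: 0.0
```

```bash
cat > chk.py <<'E'
from h import *
s=get_state();p=s["tcp_pos"];print(s["time_s"],p,s["contact_force"],s["gripper_width"])
a=np.radians(-24.2);E=np.array([np.cos(a),np.sin(a)]);V=np.array([-E[1],E[0]])
print("tcp uv",(p[:2]-[.461,-.31])@E,(p[:2]-[.461,-.31])@V)
for n in("wrist","top"):
    q=cloud(capture(n)).reshape(-1,3);q=q[np.isfinite(q).all(1)]
    u=(q[:,:2]-[.461,-.31])@E;v=(q[:,:2]-[.461,-.31])@V
    k=(abs(q[:,2]-.135)<.004)&(u<-.055)&(u>-.14)&(abs(v)<.06);k.sum()>9 and print(n,"panel top u",np.percentile(u[k],[5,95]),k.sum())
    k=(q[:,2]>.094)&(q[:,2]<.113)&(u>-.112)&(u<-.052)&(abs(v)<.045);k.sum()>9 and print(n,"bolt u",np.percentile(u[k],[1,99]),"v",np.percentile(v[k],[1,99]),"z",np.percentile(q[k,2],[50,99]),k.sum())
E
python3 chk.py
```

```text
20.9833 [ 0.31742343 -0.24594812  0.15151258] [-0.26954595 -0.0469272  -0.3022227 ] 0.0013369319712323822
tcp uv -0.1572154188401115 -0.00043233712669811443
wrist panel top u [-0.12314134 -0.1141176 ] 3799
wrist bolt u [-0.10360711 -0.05908986] v [-0.00765745  0.00932366] z [0.09973125 0.10674642] 1290
```

>>> {"api": "apply_moves", "payload": {
  "targets": [
    [0,0,0,0.02,0,0,0],
    [0,0,0,0.03,0,0,0],
    [0,0,0,0.019,0,0,0],
    [0,0.006,0,0,0,0,0],
    [0,0.006,0,0,0,0,0],
    [0,0.004,0,0,0,0,0],
    [0,0.002,0,0,0,0,0],
    [0,0.001,0,0,0,0,0],
    [0,0.001,0,0,0,0,0],
    [0,0.001,0,0,0,0,0],
    [0,0.001,0,0,0,0,0],
    [0,0.001,0,0,0,0,0],
    [0,0.001,0,0,0,0,0],
    [0,0.001,0,0,0,0,0],
    [0,0.0015,0,0,0,0,0],
    [0,0.0015,0,0,0,0,0]
  ]
}}

```text
time_s: 22.42
tcp_pos: [0.3436, -0.2577, 0.0819]
eef_rot: [180.0, 0.0, -24.1]
contact_force: [-0.3, 0.4, 0.2]
gripper_width: 0.0003
gripper_force: 0.6
```

>>> {"api": "apply_moves", "payload": {
  "targets": [
    [0,0.0015,0,0,0,0,0],
    [0,0.0015,0,0,0,0,0],
    [0,0.002,0,0,0,0,0],
    [0,0.002,0,0,0,0,0],
    [0,0.002,0,0,0,0,0],
    [0,0.002,0,0,0,0,0],
    [0,0.002,0,0,0,0,0],
    [0,0.002,0,0,0,0,0],
    [0,0.002,0,0,0,0,0],
    [0,0.002,0,0,0,0,0]
  ]
}}

```text
time_s: 23.25
tcp_pos: [0.361, -0.2655, 0.0819]
eef_rot: [180.0, 0.0, -24.1]
contact_force: [-1.0, -0.3, 0.9]
gripper_width: 0.0003
gripper_force: 1.0
```

>>> {"api": "apply_moves", "payload": {
  "targets": [
    [0,0.002,0,0,0,0,0],
    [0,0.002,0,0,0,0,0],
    [0,0.002,0,0,0,0,0],
    [0,0.002,0,0,0,0,0],
    [0,0.002,0,0,0,0,0],
    [0,0.002,0,0,0,0,0],
    [0,0.002,0,0,0,0,0],
    [0,0.002,0,0,0,0,0],
    [0,0.002,0,0,0,0,0],
    [0,0.002,0,0,0,0,0],
    [0,0.001,0,0,0,0,0],
    [0,0,0,0,0,0,0]
  ]
}}

```text
time_s: 24.25
tcp_pos: [0.3803, -0.2742, 0.0819]
eef_rot: [180.0, -0.0, -24.1]
contact_force: [-2.7, -0.4, 0.6]
gripper_width: 0.0005
gripper_force: 1.5
```

>>> {"api": "apply_moves", "payload": {
  "targets": [
    [0,0.001,0,0,0,0,0],
    [0,0.001,0,0,0,0,0],
    [0,0.001,0,0,0,0,0],
    [0,0.001,0,0,0,0,0],
    [0,0.001,0,0,0,0,0],
    [0,0.001,0,0,0,0,0],
    [0,0,0,0,0,0,0]
  ]
}}

```text
time_s: 24.83
tcp_pos: [0.3856, -0.2765, 0.0819]
eef_rot: [180.0, 0.0, -24.1]
contact_force: [-3.4, -0.2, 1.5]
gripper_width: 0.0008
gripper_force: 1.7
```

>>> {"api": "apply_moves", "payload": {
  "targets": [
    [0,0.001,0,0,0,0,0],
    [0,0.001,0,0,0,0,0],
    [0,0.001,0,0,0,0,0],
    [0,0.001,0,0,0,0,0],
    [0,0,0,0,0,0,0]
  ]
}}

```text
time_s: 25.25
tcp_pos: [0.3901, -0.2783, 0.082]
eef_rot: [-180.0, -0.1, -24.1]
contact_force: [-1.6, -1.0, -0.1]
gripper_width: 0.0003
gripper_force: 0.4
```

>>> {"api": "apply_moves", "payload": {
  "targets": [
    [0,0.0007,0,0,0,0,0],
    [0,0.0007,0,0,0,0,0],
    [0,0,0,0,0,0,0]
  ]
}}

```text
time_s: 25.5
tcp_pos: [0.3907, -0.2786, 0.082]
eef_rot: [-180.0, -0.0, -24.1]
contact_force: [-2.8, 1.0, 1.4]
gripper_width: 0.0005
gripper_force: 1.4
```

>>> {"api": "apply_moves", "payload": {
  "targets": [
    [0,0.0005,0,0,0,0,0],
    [0,0,0,0,0,0,0],
    [0,0,0,0,0,0,0]
  ]
}}

```text
time_s: 25.75
tcp_pos: [0.391, -0.2787, 0.082]
eef_rot: [-180.0, -0.0, -24.1]
contact_force: [-2.6, 3.3, 2.2]
gripper_width: 0.0007
gripper_force: 1.7
```

>>> {"api": "apply_moves", "payload": {
  "targets": [
    [0,0.0007,0,0,0,0,0],
    [0,0,0,0,0,0,0],
    [0,0,0,0,0,0,0]
  ]
}}

```text
time_s: 26.0
tcp_pos: [0.391, -0.2788, 0.0819]
eef_rot: [-180.0, 0.1, -24.1]
contact_force: [-3.3, 4.3, 3.5]
gripper_width: 0.0006
gripper_force: 2.8
```

>>> {"api": "apply_moves", "payload": {
  "targets": [
    [0,0.0005,0,0,0,0,0],
    [0,0,0,0,0,0,0],
    [0,0,0,0,0,0,0]
  ]
}}

```text
time_s: 26.25
tcp_pos: [0.3909, -0.2789, 0.0818]
eef_rot: [-180.0, 0.1, -24.1]
contact_force: [-6.4, 4.7, 5.4]
gripper_width: 0.0004
gripper_force: 3.6
```

>>> {"api": "apply_moves", "payload": {
  "targets": [
    [0,0.0005,0,0,0,0,0],
    [0,0,0,0,0,0,0],
    [0,0,0,0,0,0,0],
    [0,0,0,0,0,0,0]
  ]
}}

```text
time_s: 26.58
tcp_pos: [0.3909, -0.2789, 0.0817]
eef_rot: [-180.0, 0.2, -24.2]
contact_force: [-7.0, 5.8, 5.8]
gripper_width: 0.0007
gripper_force: 4.4
```

>>> {"api": "apply_moves", "payload": {
  "targets": [
    [0,-0.002,0,0,0,0,0],
    [0,-0.002,0,0,0,0,0],
    [0,-0.002,0,0,0,0,0],
    [0,-0.002,0,0,0,0,0],
    [0,-0.003,0,0,0,0,0],
    [0,-0.004,0,0,0,0,0],
    [0,-0.005,0,0,0,0,0],
    [0,-0.005,0,0,0,0,0],
    [0,-0.005,0,0,0,0,0],
    [0,-0.01,0,0,0,0,0],
    [0,0,0,0,0,0,0]
  ]
}}

```text
time_s: 27.5
tcp_pos: [0.3539, -0.2624, 0.0818]
eef_rot: [-180.0, 0.1, -24.2]
contact_force: [-0.2, 0.6, -0.5]
gripper_width: 0.0004
gripper_force: 0.0
```

```bash
python3 chk.py
```

```text
27.5 [ 0.35393501 -0.26242486  0.08180157] [-0.20445304  0.57888396 -0.52753724] 0.0004491898368930432
tcp uv -0.11715827885775265 -0.0004941678381417604
wrist panel top u [-0.07108297 -0.06131694] 10224
wrist bolt u [-0.11037665 -0.06070682] v [-0.04357377  0.04330764] z [0.10570772 0.1127974 ] 1052
```

Latched. I back off, wait, then confirm that it stays shut and the bystanders haven't moved.

>>> {"api": "apply_moves", "payload": {
  "targets": [
    [0,-0.01,0,0,0,0,0],
    [0,0,0,-0.03,0,0,0],
    [0,0,0,-0.04,0,0,0],
    [0,0,0,-0.04,0,0,0],
    [0,0,0,-0.04,0,0,0],
    [0,0,0,-0.03,0,0,0],
    [0,0,0,0,0,0,0],
    [0,0,0,0,0,0,0],
    [0,0,0,0,0,0,0],
    [0,0,0,0,0,0,0],
    [0,0,0,0,0,0,0],
    [0,0,0,0,0,0,0]
  ]
}}

```text
time_s: 28.6
tcp_pos: [0.3464, -0.259, 0.261]
eef_rot: [180.0, 0.1, -24.1]
contact_force: [-0.9, -0.8, -0.2]
gripper_width: 0.0006
gripper_force: 0.0
```

```bash
python3 chk.py
python3 - <<'E'
from h import *
def cen(c,P,lo,hi,minz,maxz):
    h=cv2.cvtColor(c["frame"],cv2.COLOR_RGB2HSV);m=cv2.inRange(h,lo,hi)>0
    k=m&(P[...,2]>minz)&(P[...,2]<maxz)&(P[...,0]>.2)&(P[...,0]<.45)&(P[...,1]<-.03)&(P[...,1]>-.3)
    return np.median(P[k],0).round(4),int(k.sum())
c0=dict(np.load("side0.npz"));c0["k1"]=float(c0["k1"])
for n,c in(("before",c0),("after",capture("side"))):
    P=cloud(c)
    print(n,"tape",cen(c,P,(18,120,100),(32,255,255),.005,.05),"box",cen(c,P,(98,90,50),(125,255,255),.005,.08),"white plug",cen(c,P,(0,0,190),(180,40,255),.008,.022))
E
```

```text
28.6 [ 0.34644013 -0.25902732  0.26101687] [-0.88320407 -0.81013302 -0.20057892] 0.0006050423772012483
tcp uv -0.12538723839125146 -0.0004675184100024796
wrist panel top u [-0.06981145 -0.06213529] 1433
before tape (array([ 0.2908, -0.213 ,  0.0308]), 697) box (array([ 0.3345, -0.1476,  0.0381]), 338) white plug (array([ 0.3935, -0.1412,  0.0157]), 446)
after tape (array([ 0.291 , -0.2136,  0.0306]), 706) box (array([ 0.3345, -0.1474,  0.0384]), 343) white plug (array([ 0.3938, -0.1028,  0.0158]), 424)
```

Run:
```python
from h import *
c0=dict(np.load("side0.npz"));c0["k1"]=float(c0["k1"])
for c in(c0,capture("side")):
    P=cloud(c);k=(c["frame"].min(-1)>150)&(P[...,2]>.006)&(P[...,2]<.024)&(P[...,0]>.33)&(P[...,0]<.41)&(P[...,1]>-.125)&(P[...,1]<-.055)
    print(np.median(P[k],0).round(4),k.sum(),np.percentile(P[k][:,:2],[5,95],axis=0).round(3).tolist())
```

```text
[ 0.37   -0.0865  0.013 ] 78 [[0.362, -0.101], [0.377, -0.075]]
[ 0.3697 -0.0863  0.0131] 78 [[0.362, -0.101], [0.377, -0.075]]
```

```bash
python3 -c "
from plant import close_job;print(close_job())"
```

```text
the job is handed in; nothing more can be done
None
```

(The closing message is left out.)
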